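Pack the egg-sizing kit

ROBOT

A 6-joint arm with a two-finger parallel gripper is mounted at the origin on the work surface. World frame = base frame: x ahead of the robot, y to its left, z up, the work surface at z = 0. Lengths are in m, angles in rad, forces in N, time in s.
With the tool pointing down it reaches from about 0.2 to 0.875 m from the base axis. Payload 3.4 kg.
Tool frame: the origin (TCP) lies between the finger pads; the fingertips stand 25 mm ahead of it and the grasp point (between the pads) lies 6 mm ahead of it (r.nose_length is the z of the fingertips in the tool frame, in m); z points along the fingers, x is the direction in which the jaws open and shut, and the axes are right-handed (so a half turn about z gives the same grasp; the last joint's range is limited). The gripper opens to 94 mm and grips with 3 to 60 N. Pads are 16 mm wide; open, the fingers measure 119 mm over their backs; the gripper's body (75 mm by 177 mm) begins 78 mm behind the grasp point.
Start: joints at [1.022, 0.276, 1.505, -0, 1.361, -0.121], TCP at [0.239, 0.523, 0.208] pointing down, gripper open.
Joint ranges: [-2.89, 2.89], [-0.75, 2.08], [0.22, 2.7], [-1.18, 4.32], [0.11, 2.71], [-2.7, 2.7]. Speed limits (rad/s): [2.57, 2.57, 3.14, 3.14, 3.14, 3.14].

INTERFACE

Orientations are given as a unit quaternion [w, x, y, z].
In Python, from plant import r, gripper_to, inverse_kinematics, vision, models, telemetry gives the robot as it stands. Calls block until the motion is done:
- r.move_to(position, orientation): joint-space move of the TCP to a pose.
- r.move_l(position, rot=None, vel=0.15, guard=None): straight line of the TCP; rot=None keeps the orientation; vel is the mean speed in m/s. With guard (N) it stops when the force on the tool has changed by that much, and returns True; else False.
- r.movej(angles): joint-space move.
- gripper_to(opening, f_grip=None): finger opening in m; f_grip is the grip in N (None keeps the last); returns when the fingers have stopped.
- r.hold(seconds).
- inverse_kinematics(position, orientation): joint angles nearest the present ones, or None.
- vision.snapshot(name): name is "scene" or "top" or "wrist"; returns the picture (480x640x3 uint8, red, green, blue); there is no depth.
- vision.get_calibration(name): a dict with "fx", "fy", "cx", "cy" (pixels), "position" and "orientation" of the camera in the world. Camera axes: x right, y down, z forward; pixel columns grow to the right and rows downward; lengths in m; the calibration is good to about 2 mm. A picture is of the moment at which its call begins: read the wrist's pose just before it. get_calibration takes no time and is no camera call; for the wrist camera it gives the pose at the moment of the call.
A pose or a line that the arm cannot do raises r.PlanningError and nothing moves.
- r.sign_off(): hands the job in, once; it reports no verdict.
Trained networks look in the newest picture that a camera, given by its name, has taken for a name from the list of things; names that differ only in an ending like _2 or _b are one class to them, and where a whole thing is asked for, a point or a joint stands for the part that bears it (a point fixed in the world has none). Each returns a list of dicts, best first, with "score" (0 to 1); they miss things now and then, are a little off and sometimes report something else, mostly with a low value. They report only what shows in the picture. A call takes as long as a camera call. They do not tell look-alikes from the thing itself.
- models.boxes_of(thing, camera): "at" ([x, y, z] in m, in world coordinates, good to about 4 mm: the middle of the surface that is visible of it).
- models.regions_of(thing, camera): "pixels" (480x640 bool, what is visible of it).
- models.mark_of(thing, camera): "at" ([x, y, z] in m, in world coordinates, good to about 4 mm: a listed point, or the origin of a listed thing).
Readings, each from a call of its own:
- telemetry.current_t(): time.
- telemetry.current_joints(): joint angles.
- telemetry.current_dq(): joint speeds.
- telemetry.current_joint_efforts(): joint torques, N m.
- telemetry.current_ee_pos(): TCP position.
- telemetry.current_tool_rot(): TCP orientation.
- telemetry.current_wrist_force(): force on the tool from outside, world axes, zero at the start.
- telemetry.current_torque(): the same for the moment, N m.
- telemetry.current_opening(): finger opening in m.
Only numpy, scipy, OpenCV 4.12 (cv2) and the standard library are available. Lean on these libraries where they do the work, as an engineer would, in place of code of your own. Each camera call takes 0.05 s, during which the arm holds its last target. There are 200 camera calls.

TASK

Pack the egg-sizing kit for the next henhouse: swing the hasp up off the lid and over past upright, then raise the lid of the plywood case until it stands about upright, lift every sizing gauge off its peg and put them all, with the brass check weight, into the case (any way round), then shut the lid fully and only after that swing the hasp back down flat over the staple. Keep the hasp swung back like that whenever the lid is up, and leave the mug, egg carton and stamp where they are.

Things in the scene. Friction and masses are not known exactly. Their poses are not given: they have to be found in the camera images.
- case: open-topped plywood kit case, fixed to the bench; outside 192 (x) x 262 (y) x 110 mm high, walls and floor 6 mm (inside 180 x 250 x 104 mm deep). Origin: centre of its underside; its -x side is the front with the hasp, its +x side carries the lid's hinge, z up
- lid (a joint): hinge of the case's lid (rad): 0 = shut, grows as the front edge rises, 1.57 = upright, stop at 1.65. The hinge is stiff: the lid stays at whatever angle it is left (about 0.6 N m to raise, less to lower). The lid is an 8 mm plywood board 198 x 266 mm lying on the case's rim
- lid_hinge (a point): middle of the lid's hinge line, at the top of the case's rear (+x) wall; the line runs along the case's y; the lid's underside is level with it when shut
- lid_handle (a point): centre of the bar of the lid's handle: round steel bar 10 mm thick, 90 mm long along the case's y, 28 mm above the lid's upper face, 155 mm from the hinge line
- lid_edge (a point): middle of the lid's free front edge (half-way through the board), 195 mm from the hinge line; moves with the lid
- hasp (a joint): hinge of the steel hasp (rad): 0 = leaf lying flat over the lid's staple (fastened), grows as the leaf swings up and forward off the lid, 1.57 = leaf upright, stop at 2.3 (leaning out over the front of the case). It stays where it is left (0.03 N m of friction)
- hasp_hinge (a point): centre of the hasp's hinge pin at the top of the case's front, 112 mm ahead of the case's centre, 75 mm to its -y side, 121 mm above its underside; the pin runs along the case's y and the leaf is 26 mm wide
- hasp_tab (a point): middle of the pull tab at the hasp's free end, 60 mm from the hinge pin: a plate 8 mm thick, 34 mm wide along the pin, standing 24 mm tall from the leaf's lower face on the leaf's upper side (pointing up when the hasp is fastened); the leaf itself is 4 mm thick and 26 mm wide, so the tab overhangs it by 4 mm at each end; pinched across its 34 mm width (along the pin) the tab can turn between the fingers as it follows its arc
- rack: wooden rail on two end posts, fixed. Origin on the bench below the line along which the gauges hang; four steel pegs 8 mm thick at its y = -150, -50, 50 and 150 mm point to its -x; their top is 140 mm high, the free end is at its x = -46 mm and turned up 11 mm. The rail (top 145 mm high) spans its x = 51 to 73 mm; a fixed brush hangs at its y = -205 mm and belongs there
- weight_center (a point): brass check weight, 32 mm thick round body 28 mm tall with a 20 mm knob above, 44 mm tall in all, 0.2 kg. The point lies on its axis 18 mm above its underside; its z runs up through the knob. It stands on the bench
- carton: closed egg carton 100 x 150 x 65 mm, stays where it is; origin under its centre
- stamp: small wooden hand stamp 36 mm wide, 62 mm tall, standing, stays where it is; origin under its centre
- gauge0_grip (a point): egg-sizing gauge, may be absent: flat steel ring, hole 36 mm, outside 50 mm, 8 mm thick, with a black plastic grip 26 mm wide, 10 mm thick and 40 mm long on its rim; it hangs on a peg by the hole with the grip upward. The point is the centre of the grip; z runs from the ring out along the grip, y across its width, x through its thickness (along the peg while hanging). The top of the hole is 27 mm and the far end of the ring 70 mm below this point (-z); overall length 90 mm
- gauge1_grip (a point): egg-sizing gauge, may be absent: flat steel ring, hole 40 mm, outside 54 mm, 8 mm thick, with a black plastic grip 26 mm wide, 10 mm thick and 40 mm long on its rim; it hangs on a peg by the hole with the grip upward. The point is the centre of the grip; z runs from the ring out along the grip, y across its width, x through its thickness (along the peg while hanging). The top of the hole is 27 mm and the far end of the ring 74 mm below this point (-z); overall length 94 mm
- gauge2_grip (a point): egg-sizing gauge, may be absent: flat steel ring, hole 44 mm, outside 58 mm, 8 mm thick, with a black plastic grip 26 mm wide, 10 mm thick and 40 mm long on its rim; it hangs on a peg by the hole with the grip upward. The point is the centre of the grip; z runs from the ring out along the grip, y across its width, x through its thickness (along the peg while hanging). The top of the hole is 27 mm and the far end of the ring 78 mm below this point (-z); overall length 98 mm
- gauge3_grip (a point): egg-sizing gauge, may be absent: flat steel ring, hole 48 mm, outside 62 mm, 8 mm thick, with a black plastic grip 26 mm wide, 10 mm thick and 40 mm long on its rim; it hangs on a peg by the hole with the grip upward. The point is the centre of the grip; z runs from the ring out along the grip, y across its width, x through its thickness (along the peg while hanging). The top of the hole is 27 mm and the far end of the ring 82 mm below this point (-z); overall length 102 mm
- mug: green mug, 76 mm wide, 85 mm tall, stays where it is; origin under its centre
Mind the look-alikes: they are no part of the job. What is shaped like the part that bears gauge3_grip but green is not meant.

How it is judged:
On the way, in this order (a step that is already met when the one before it is completed fails the run):
1. the hasp is swung off the lid, past upright or nearly so (value of joint hasp above 1.4 rad and value of joint lid below 0.06 rad), for 0.2 s.
2. the lid is raised to about upright (value of joint lid above 1.2 rad), for 0.2 s.
3. every gauge present and the check weight lie in the case (x of gauge0_grip in the frame of case between -0.09 and 0.09 m and y of gauge0_grip in the frame of case between -0.125 and 0.125 m and z of gauge0_grip in the frame of case between 0 and 0.108 m and x of gauge1_grip in the frame of case between -0.09 and 0.09 m and y of gauge1_grip in the frame of case between -0.125 and 0.125 m and z of gauge1_grip in the frame of case between 0 and 0.108 m and x of gauge2_grip in the frame of case between -0.09 and 0.09 m and y of gauge2_grip in the frame of case between -0.125 and 0.125 m and z of gauge2_grip in the frame of case between 0 and 0.108 m and x of gauge3_grip in the frame of case between -0.09 and 0.09 m and y of gauge3_grip in the frame of case between -0.125 and 0.125 m and z of gauge3_grip in the frame of case between 0 and 0.108 m and x of weight_center in the frame of case between -0.09 and 0.09 m and y of weight_center in the frame of case between -0.125 and 0.125 m and z of weight_center in the frame of case between 0 and 0.108 m), for 0.2 s.
4. the lid is shut, with the hasp still off (value of joint lid below 0.06 rad and value of joint hasp above 0.8 rad), for 0.2 s.
5. the hasp is flat over the staple (value of joint lid below 0.06 rad and value of joint hasp below 0.15 rad), for 0.2 s.
At the end, for the whole second after the job is handed in: Every gauge present and the check weight are inside the case (the centre of each grip and of the weight between its walls and below its rim) and at rest, the lid is shut to within 0.06 rad and the hasp lies over the staple to within 0.15 rad (all of step 3 and all of step 5 and linear speed of each of weight, gauge0, gauge1, gauge2, gauge3 below 0.03 m/s); the robot touches nothing.
It fails at once if the lid is up while the hasp lies over it (hasp not swung back by 0.8 rad) (value of joint lid above 0.12 rad and value of joint hasp below 0.8 rad).
It fails at once if the mug is moved by more than 4 cm or knocked over (distance of mug from where it was at the start of the episode above 0.04 m or angle between mug's own z axis and vertical above 0.6 rad).
It fails at once if the carton is moved by more than 4 cm or knocked over (distance of carton from where it was at the start of the episode above 0.04 m or angle between carton's own z axis and vertical above 0.6 rad).
It fails at once if the stamp is moved by more than 4 cm or knocked over (distance of stamp from where it was at the start of the episode above 0.04 m or angle between stamp's own z axis and vertical above 0.6 rad).
Of gauge0, gauge1, gauge2, gauge3 only 2 to 3 are there at a start; the rules pass over those that are not, and their reading is None.
At some moment in a run one of weight may be knocked a few centimetres aside while the robot is not near it.
Once in a run the grip may slacken for a moment while it holds something.
It also fails if it takes over 210 s, if anything falls off the work surface, if the arm or the gripper's body presses on something with over 40 N, if the wrist force passes 120 N, or if a joint passes its speed limit or range.

## Working session

There is one attempt and no reset: what is moved stays moved. The work goes in short steps, each a Python script; the robot and the scene stay as the last script left them, time stands still between calls to the robot, and variables do not carry over. Pictures are saved under pics/ and viewed, about 12 in all and at most 16, crops included, and the job is handed in when it is done.

```bash
ls; mkdir -p pics; python3 - <<'E'
from plant import r, vision, models, telemetry
import cv2, numpy as np
for c in ["scene","top"]:
    im=vision.snapshot(c); cv2.imwrite(f"pics/{c}0.png",im[:,:,::-1])
    k=vision.get_calibration(c); print(c,{a:np.round(b,3).tolist() for a,b in k.items()})
    for t in ["case","lid_hinge","lid_handle","lid_edge","hasp_hinge","hasp_tab","rack","weight_center","carton","stamp","mug","gauge0_grip","gauge1_grip","gauge2_grip","gauge3_grip"]:
        m=models.mark_of(t,c)
        print(t,[(np.round(d["at"],3).tolist(),round(d["score"],2)) for d in m[:4]])
print(telemetry.current_t())
E
```

```text
pics
scene {'fx': 494.161, 'fy': 494.161, 'cx': 317.188, 'cy': 244.431, 'position': [1.244, -0.166, 1.048], 'orientation': [-0.257, 0.742, 0.588, -0.195]}
case [([0.525, 0.25, 0.002], 0.59)]
lid_hinge [([0.623, 0.248, 0.11], 0.59), ([0.427, 0.258, 0.113], 0.37)]
lid_handle [([0.467, 0.304, 0.148], 0.77)]
lid_edge [([0.425, 0.257, 0.118], 0.98)]
hasp_hinge [([0.416, 0.183, 0.12], 0.77)]
hasp_tab [([0.473, 0.182, 0.136], 0.51)]
rack [([0.569, -0.204, -0.001], 0.63)]
weight_center [([0.41, -0.28, 0.017], 0.56)]
carton [([0.339, 0.451, 0.0], 0.74)]
stamp [([0.424, -0.049, 0.001], 0.52)]
mug [([0.768, -0.075, 0.004], 0.58)]
gauge0_grip [([0.467, 0.302, 0.148], 0.57)]
gauge1_grip []
gauge2_grip [([0.583, -0.056, 0.168], 0.79), ([0.624, 0.247, 0.109], 0.49), ([0.549, -0.358, 0.166], 0.39), ([0.77, -0.076, 0.005], 0.33)]
gauge3_grip [([0.464, -0.457, 0.081], 0.86), ([0.55, -0.359, 0.163], 0.78), ([0.491, -0.239, 0.082], 0.69), ([0.746, -0.277, 0.081], 0.57)]
top {'fx': 481.506, 'fy': 481.506, 'cx': 326.694, 'cy': 244.556, 'position': [0.366, 0.029, 1.541], 'orientation': [-0.044, 0.708, -0.703, 0.053]}
case [([0.527, 0.251, 0.001], 0.9)]
lid_hinge [([0.623, 0.245, 0.108], 0.86)]
lid_handle [([0.467, 0.302, 0.146], 0.88)]
lid_edge [([0.335, 0.449, -0.004], 0.65), ([0.429, 0.259, 0.11], 0.61)]
hasp_hinge [([0.408, 0.181, 0.122], 0.68)]
hasp_tab [([0.467, 0.182, 0.131], 0.76)]
rack [([0.57, -0.207, 0.004], 0.85)]
weight_center [([0.408, -0.279, 0.018], 0.46)]
carton [([0.335, 0.447, 0.002], 0.8)]
stamp [([0.424, -0.054, -0.002], 0.47)]
mug [([0.767, -0.07, -0.003], 0.59), ([0.471, 0.299, 0.148], 0.5)]
gauge0_grip [([0.427, 0.259, 0.112], 0.73)]
gauge1_grip []
gauge2_grip [([0.413, 0.182, 0.123], 0.68), ([0.587, -0.052, 0.167], 0.54)]
gauge3_grip [([0.487, -0.241, 0.081], 0.63), ([0.468, -0.454, 0.082], 0.59), ([0.553, -0.354, 0.165], 0.45), ([0.744, -0.28, 0.086], 0.44)]
1.6
```

View pics/scene0.png

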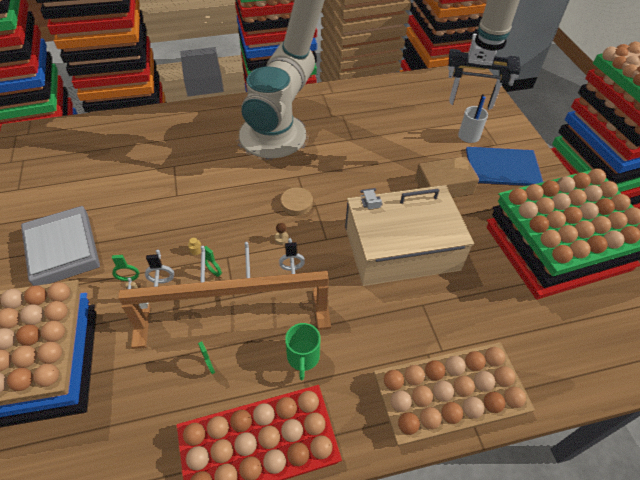

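View pics/top0.png

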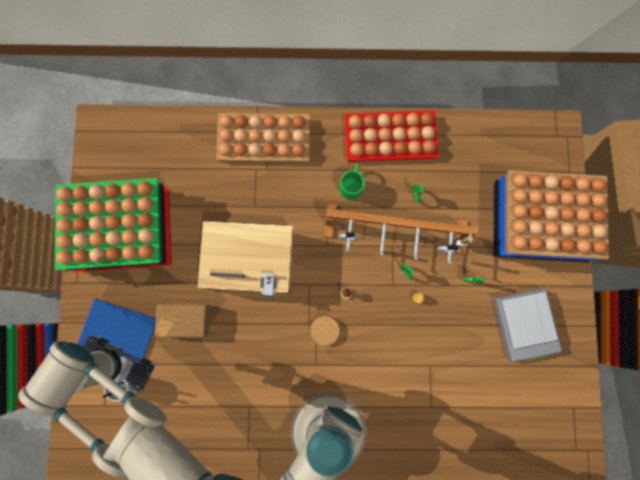

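Two black gauges hang on the rack, with grips at scene pixels (153,262) and (291,250). The two inner pegs are empty, and three green look-alikes stand on the bench. The hasp is at (370,198) and the handle at (420,193) on the case. The weight is at (195,245) and the stamp at (282,232). Next I'll go above the hasp and take a closer look.

```bash
cat > h.py <<'E'
from plant import r, gripper_to, inverse_kinematics, vision, models, telemetry
import cv2, numpy as np
from scipy.spatial.transform import Rotation as R
def down(yaw=0., tilt=0.):
    """tool down, jaws along world y turned by yaw; returns [w,x,y,z]"""
    q=(R.from_euler('z',yaw)*R.from_euler('y',tilt)*R.from_quat([2**-.5,2**-.5,0,0])).as_quat()
    return [q[3],q[0],q[1],q[2]]
def marks(cam,*things,name=None,n=3):
    im=vision.snapshot(cam)
    if name: cv2.imwrite(f"pics/{name}.png",im[:,:,::-1])
    for t in things:
        print(cam,t,[(np.round(d["at"],3).tolist(),round(d["score"],2)) for d in models.mark_of(t,cam)[:n]])
def st(msg=""):
    print(msg,"t",round(telemetry.current_t(),1),"tcp",np.round(telemetry.current_ee_pos(),3),"F",np.round(telemetry.current_wrist_force(),1),"open",round(telemetry.current_opening(),4))
E
python3 - <<'E'
from h import *
Y=-0.055
for p in [(0.45,0.19,0.30),(0.41,0.25,0.30)]:
  for k in (0,np.pi,-np.pi):
    print(p,k,inverse_kinematics(p,down(Y+k)))
j=inverse_kinematics((0.42,0.21,0.32),down(Y))
r.move_to((0.42,0.21,0.32),down(Y))
marks("wrist","hasp_hinge","hasp_tab","lid_handle","lid_edge","lid_hinge","case",name="w1")
k=vision.get_calibration("wrist");print(k)
st()
E
```

```text
(0.45, 0.19, 0.3) 0 [ 2.56955952e-01  1.03068975e-01  1.50278644e+00 -4.44089210e-16
  1.53573724e+00 -1.25884038e+00]
(0.45, 0.19, 0.3) 3.141592653589793 [ 2.56955952e-01  1.03068975e-01  1.50278644e+00 -4.44089210e-16
  1.53573724e+00  1.88275228e+00]
(0.45, 0.19, 0.3) -3.141592653589793 [ 2.56955952e-01  1.03068975e-01  1.50278644e+00 -4.44089210e-16
  1.53573724e+00  1.88275228e+00]
(0.41, 0.25, 0.3) 0 [ 4.02533746e-01  8.99834085e-02  1.51776889e+00 -4.44089210e-16
  1.53384036e+00 -1.11326258e+00]
(0.41, 0.25, 0.3) 3.141592653589793 [ 4.02533746e-01  8.99834085e-02  1.51776889e+00 -4.44089210e-16
  1.53384036e+00  2.02833007e+00]
(0.41, 0.25, 0.3) -3.141592653589793 [ 4.02533746e-01  8.99834085e-02  1.51776889e+00 -4.44089210e-16
  1.53384036e+00  2.02833007e+00]
wrist hasp_hinge [([0.414, 0.182, 0.121], 0.67)]
wrist hasp_tab [([0.474, 0.182, 0.132], 0.66)]
wrist lid_handle [([0.469, 0.3, 0.144], 0.95)]
wrist lid_edge [([0.429, 0.254, 0.114], 0.66)]
wrist lid_hinge []
wrist case [([0.531, 0.253, -0.001], 0.84)]
{'fx': 375.79344804697325, 'fy': 375.79344804697325, 'cx': 317.23093636536044, 'cy': 236.86593193878937, 'position': array([0.35431162, 0.2137942 , 0.49754869]), 'orientation': array([0.08290837, 0.72132722, 0.68305671, 0.07903659])}
 t 3.4 tcp [0.42 0.21 0.32] F [ 0.4 -0.  -0.4] open 0.094
```

```bash
cat >> h.py <<'E'
Y=-0.05
PIN=np.array([0.4125,0.1825,0.121]); HINGE=np.array([0.6245,0.2465,0.110])
ux=np.array([np.cos(Y),np.sin(Y),0]); uy=np.array([-np.sin(Y),np.cos(Y),0]); uz=np.array([0,0,1.])
def tab(th): # TCP for holding the tab at hasp angle th
    a=th+np.arctan2(.010,.060); return PIN+.0608*(np.cos(a)*ux+np.sin(a)*uz)+[0,0,.0155]
def bar(th,dy=.054,off=.001): # TCP for holding the lid's bar at lid angle th
    return HINGE+uy*dy-ux*(.155*np.cos(th)-.036*np.sin(th))+uz*(.155*np.sin(th)+.036*np.cos(th)+off)
E
python3 - <<'E'
from h import *
gripper_to(0.06,15)
p=tab(0); r.move_to(p+[0,0,.06],down(Y))
print("guard",r.move_l(p,vel=.08,guard=8)); st("down")
gripper_to(0.0,12); st("gripped")
for th in np.linspace(.2,2.05,11):
    r.move_l(tab(th),vel=.08)
    if abs(th-1.3)<.1: st("mid")
st("end")
gripper_to(0.06); r.move_l(tab(2.05)+[0,0,.09],vel=.15)
r.move_to(bar(0)+[-.02,0,.17],down(Y))
marks("wrist","hasp_tab","lid_handle","lid_hinge","lid_edge",name="w2"); marks("top","lid_handle","hasp_tab"); st()
E
```

```text
guard False
down t 5.5 tcp [0.473 0.18  0.147] F [-0.1 -0.4  0.6] open 0.0601
gripped t 6.1 tcp [0.473 0.18  0.147] F [-0.4 -0.4  0.4] open 0.0328
mid t 8.2 tcp [0.418 0.182 0.197] F [ 0.5  0.4 -0.6] open 0.0004
end t 9.3 tcp [0.376 0.184 0.185] F [ 0.1  0.1 -0.2] open 0.0005
wrist hasp_tab [([0.457, 0.179, 0.161], 0.63), ([0.338, 0.452, -0.001], 0.34)]
wrist lid_handle [([0.462, 0.301, 0.146], 0.83), ([0.337, 0.454, -0.003], 0.59)]
wrist lid_hinge []
wrist lid_edge [([0.425, 0.254, 0.114], 0.57)]
top lid_handle [([0.471, 0.3, 0.145], 0.93), ([0.588, -0.054, 0.167], 0.49)]
top hasp_tab [([0.456, 0.183, 0.164], 0.51)]
 t 12.2 tcp [0.452 0.307 0.317] F [-0.5  0.5 -0.1] open 0.06
```

View pics/w2.png

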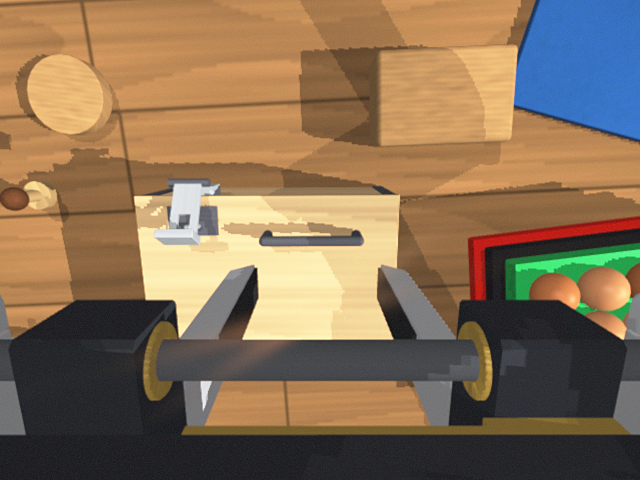

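The hasp slipped out of the pinch at about 0.6 rad: the tab is at wrist pixel (177,237), half raised. I'll push it the rest of the way with closed fingers from the lid side.

```bash
python3 - <<'E'
from h import *
gripper_to(0.0,12)
def c(th): return PIN+ux*(.065*np.cos(th)+.008)+uz*(.065*np.sin(th)-.012+.025)
p=c(.5)+ux*.02
r.move_to(p+[0,0,.08],down(Y))
print(r.move_l(p,vel=.08,guard=8))
for th in np.linspace(.5,1.5,6): 
    if r.move_l(c(th),vel=.06,guard=12): print("stop",th)
st()
q=PIN-ux*.008+uz*.057
print(r.move_l(q,vel=.06,guard=12)); st()
r.move_l(q+ux*.03,vel=.1); r.move_l(q+ux*.03+[0,0,.08])
gripper_to(.04)
r.move_to(bar(0)+[-.02,0,.17],down(Y))
marks("wrist","hasp_tab","lid_handle",name="w3"); marks("top","hasp_tab","lid_handle"); marks("scene","hasp_tab","lid_handle");st()
E
```

```text
False
 t 17.3 tcp [0.425 0.182 0.199] F [-0.2 -0.4  1. ] open 0.0006
False
 t 17.9 tcp [0.405 0.183 0.178] F [0.1 0.3 0.4] open 0.0004
wrist hasp_tab [([0.457, 0.179, 0.164], 0.67), ([0.338, 0.453, 0.001], 0.45)]
wrist lid_handle [([0.466, 0.301, 0.147], 0.6)]
top hasp_tab [([0.457, 0.181, 0.161], 0.67), ([0.55, -0.351, 0.165], 0.41), ([0.337, 0.446, 0.002], 0.19)]
top lid_handle [([0.471, 0.301, 0.144], 0.71), ([0.618, 0.244, 0.108], 0.38)]
scene hasp_tab [([0.459, 0.18, 0.165], 0.73), ([0.341, 0.453, 0.002], 0.37)]
scene lid_handle [([0.464, 0.303, 0.147], 0.83)]
 t 20.9 tcp [0.452 0.308 0.317] F [0.3 1.2 0.3] open 0.0401
```

View pics/w3.png

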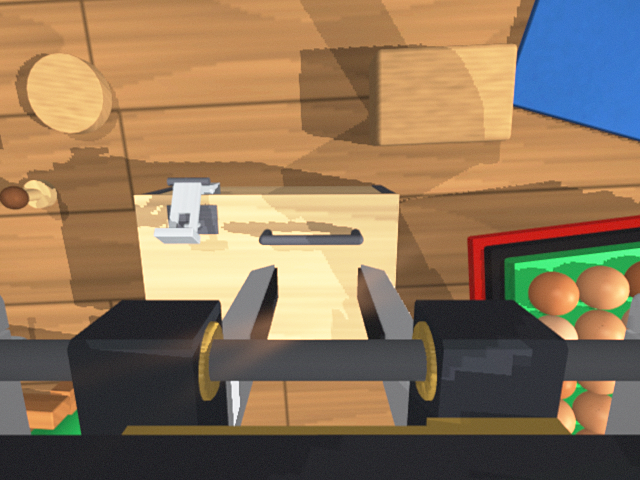

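The hasp has not moved; it still sits at about 0.6 rad with the tab at (177,237). I'll repeat the push from lower down, tracking the tab as I go.

```bash
python3 - <<'E'
from h import *
print(r.nose_length)
gripper_to(0.0,12)
p=PIN+ux*.085; p[2]=.152
r.move_to(p+[0,0,.09],down(Y))
print(r.move_l(p,vel=.1,guard=8)); st()
for d in (.068,.060,.052,.044):
    p=PIN+ux*d; p[2]=.152+ (.068-d)*.5
    print(d,r.move_l(p,vel=.05,guard=12)); st(); marks("scene","hasp_tab",n=1,name=f"push{int(d*1000)}")
    marks("top","hasp_tab",n=1)
im=np.hstack([cv2.resize(cv2.imread(f"pics/push{d}.png")[130:250,320:440],(400,400)) for d in (68,44)])
cv2.imwrite("pics/pushc.png",im)
E
```

```text
0.025
False
 t 23.4 tcp [0.498 0.179 0.153] F [ 0.5 -0.7 -0.3] open 0.0
0.068 False
 t 23.9 tcp [0.48  0.179 0.152] F [ 0.2  0.2 -0.2] open 0.0006
scene hasp_tab [([0.456, 0.184, 0.162], 0.39)]
top hasp_tab [([0.458, 0.179, 0.162], 0.61)]
0.06 False
 t 24.4 tcp [0.473 0.18  0.157] F [ 2.3 -0.8  2.1] open 0.0008
scene hasp_tab [([0.455, 0.181, 0.163], 0.51)]
top hasp_tab [([0.455, 0.183, 0.166], 0.6)]
0.052 False
 t 24.9 tcp [0.469 0.18  0.162] F [ 7.2 -0.8  5.5] open 0.0002
scene hasp_tab [([0.453, 0.183, 0.167], 0.47)]
top hasp_tab [([0.449, 0.181, 0.169], 0.56)]
0.044 False
 t 25.4 tcp [0.455 0.18  0.164] F [ 0.4 -0.1  1. ] open 0.0007
scene hasp_tab [([0.434, 0.185, 0.179], 0.58)]
top hasp_tab [([0.57, -0.208, 0.0], 0.62)]
```

View pics/pushc.png

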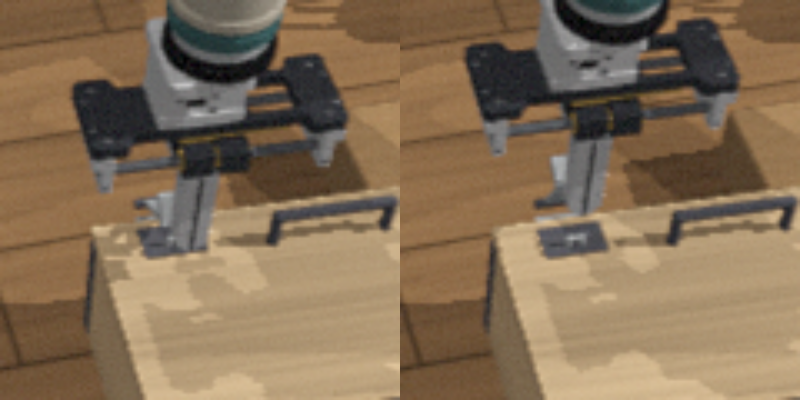

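It works now: the tab has moved forward to about 1.05 rad. In the right half the leaf stands steeply, clear of the staple at (575,240). I'll keep pushing forward.

```bash
python3 - <<'E'
from h import *
for d in (.03,.018,.006,-.005,-.012):
    p=PIN+ux*d; p[2]=.168
    print(d,r.move_l(p,vel=.06,guard=15)); st(); marks("scene","hasp_tab",n=1)
p=telemetry.current_ee_pos()
r.move_l(p+ux*.03,vel=.1); r.move_l(p+ux*.03+[0,0,.1]);marks("scene","hasp_tab",n=2)
gripper_to(.04)
r.move_to(bar(0)+[-.02,0,.17],down(Y+np.pi/2))
marks("wrist","hasp_tab","lid_handle",name="w4"); marks("top","hasp_tab","lid_handle");st()
E
```

```text
0.03 False
 t 26.0 tcp [0.441 0.181 0.168] F [-0.4 -0.3  0.7] open 0.0005
scene hasp_tab [([0.42, 0.185, 0.178], 0.61)]
0.018 False
 t 26.5 tcp [0.43  0.182 0.168] F [ 0.2  0.4 -1. ] open 0.0008
scene hasp_tab [([0.409, 0.187, 0.182], 0.55)]
0.006 False
 t 26.9 tcp [0.418 0.182 0.168] F [-0.5  0.1 -0.4] open 0.0007
scene hasp_tab [([0.394, 0.185, 0.179], 0.63)]
-0.005 False
 t 27.4 tcp [0.407 0.183 0.168] F [-0.7  0.6 -2.1] open 0.0005
scene hasp_tab [([0.382, 0.189, 0.171], 0.63)]
-0.012 False
 t 27.7 tcp [0.4   0.183 0.168] F [ 0.1 -0.2  0.2] open 0.0003
scene hasp_tab [([0.376, 0.186, 0.169], 0.7)]
scene hasp_tab [([0.376, 0.185, 0.171], 0.69)]
wrist hasp_tab [([0.376, 0.183, 0.17], 0.95)]
wrist lid_handle [([0.466, 0.301, 0.149], 0.59)]
top hasp_tab [([0.375, 0.184, 0.169], 0.57)]
top lid_handle [([0.469, 0.298, 0.147], 0.81), ([0.528, 0.253, 0.003], 0.73)]
 t 31.5 tcp [0.452 0.308 0.317] F [-0.5  0.4  0.3] open 0.04
```

View pics/w4.png

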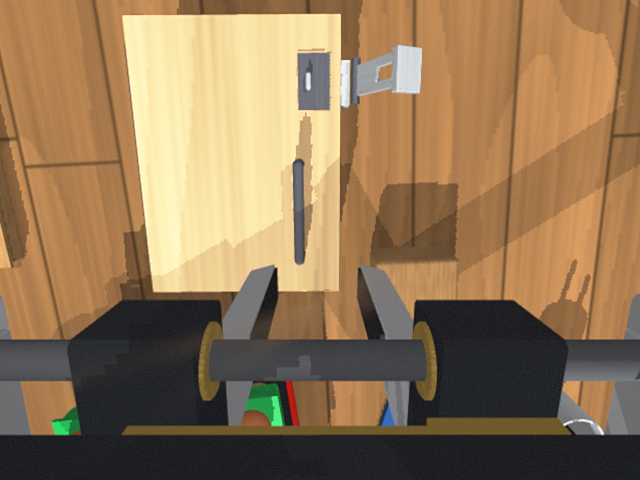

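The hasp is back at about 2.05 rad, with the tab at (405,70), forward of the case. The lid comes next, using the handle at (298,212).

```bash
sed -i 's/HINGE=np.array(\[0.6245,0.2465,0.110\])/HINGE=np.array([0.6200,0.2465,0.110])/; s/dy=.054,off=.001/dy=.047,off=.011/' h.py
python3 - <<'E'
from h import *
Q=down(Y+np.pi/2)
for th in (0,.5,1,1.4): print(th,np.round(bar(th),3),inverse_kinematics(bar(th),Q) is not None)
r.move_to(bar(0)+[0,0,.06],Q)
print(r.move_l(bar(0),vel=.08,guard=8)); st("down")
gripper_to(0.0,30); st("grip")
for th in np.linspace(.1,1.4,14):
    s=r.move_l(bar(th),vel=.08,guard=30)
    if s: print("STOP",th); st(); break
    if round(th*10)%3==0: st(round(th,2))
st("end")
marks("scene","lid_handle","lid_edge","hasp_tab",name="open",n=2)
E
```

```text
0 [0.468 0.301 0.157] True
0.5 [0.504 0.299 0.227] True
1 [0.569 0.296 0.271] False
1.4 [0.631 0.293 0.28 ] False
False
down t 32.9 tcp [0.468 0.301 0.158] F [-0.2 -0.2 -0. ] open 0.0401
grip t 33.6 tcp [0.468 0.301 0.157] F [-0.4  0.  -0.5] open 0.0003
0.3 t 34.7 tcp [0.485 0.3   0.201] F [ 0.  -0.5 -0.2] open 0.0002
0.6 t 35.7 tcp [0.515 0.299 0.238] F [0.3 0.1 0.2] open 0.0005Traceback (most recent call last):
  File "<stdin>", line 8, in <module>
plant.PlanningError: the arm cannot follow that straight line within its joint ranges
```

The fingers closed on nothing, so the bar was never gripped. I'll look before trying again.

```bash
python3 - <<'E'
from h import *
Q=down(Y+np.pi/2)
gripper_to(.04); r.move_l(bar(0)+[0,0,.06]); print(r.move_l(bar(0),vel=.08,guard=8))
marks("scene","lid_handle","lid_edge","hasp_tab",name="s5",n=1); marks("wrist","lid_handle",name="w5",n=1)
k=vision.get_calibration("scene"); q=k["orientation"]
Rc=R.from_quat([q[1],q[2],q[3],q[0]]).as_matrix()
def pix(P): c=Rc.T@(np.array(P)-k["position"]); return k["fx"]*c[0]/c[2]+k["cx"],k["fy"]*c[1]/c[2]+k["cy"]
im=cv2.imread("pics/s5.png")
tip=telemetry.current_ee_pos()-[0,0,.025]
pts=[tip+ux*.02,tip-ux*.02,bar(0)-[0,0,.011]]
cr=cv2.resize(im[120:270,340:490],(600,600),interpolation=cv2.INTER_CUBIC)
for P,c in zip(pts,[(0,0,255),(0,0,255),(0,255,0)]):
    u,v=pix(P); cv2.circle(cr,(int((u-340)*4),int((v-120)*4)),3,c,-1)
cv2.imwrite("pics/s5c.png",cr); st()
E
```

```text
False
scene lid_handle [([0.468, 0.3, 0.147], 0.81)]
scene lid_edge [([0.427, 0.255, 0.116], 0.79)]
scene hasp_tab [([0.374, 0.187, 0.17], 0.66)]
wrist lid_handle []
 t 39.1 tcp [0.468 0.301 0.157] F [0.1 1.1 0. ] open 0.04
```

View pics/s5c.png

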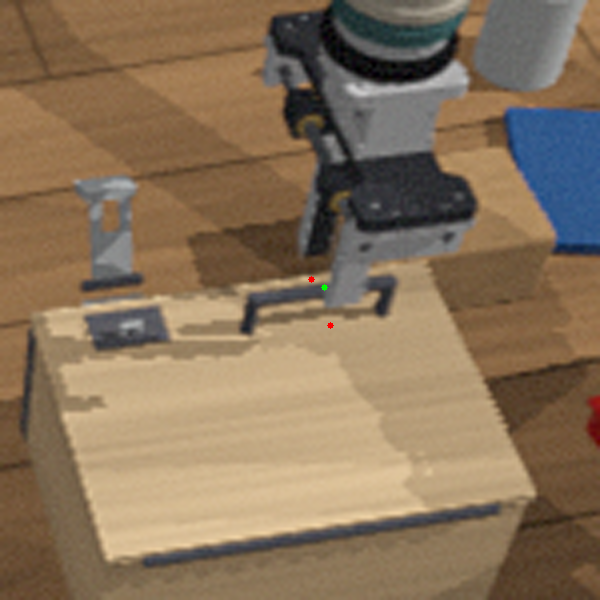

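View pics/w5.png

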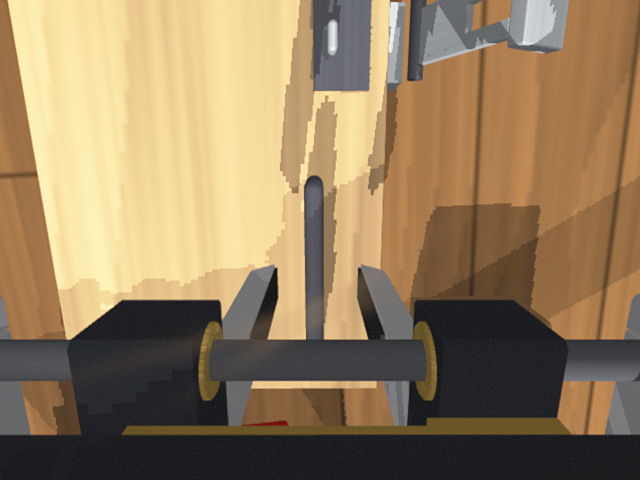

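```bash
cat >> h.py <<'E'
def pix(cam,P):
    k=vision.get_calibration(cam); q=k["orientation"]
    c=R.from_quat([q[1],q[2],q[3],q[0]]).inv().apply(np.array(P)-k["position"])
    return round(float(k["fx"]*c[0]/c[2]+k["cx"]),1),round(float(k["fy"]*c[1]/c[2]+k["cy"]),1)
E
python3 - <<'E'
from h import *
p=telemetry.current_ee_pos(); q=telemetry.current_tool_rot(); T=R.from_quat([q[1],q[2],q[3],q[0]])
print(p,T.as_matrix().round(3)); print(telemetry.current_joints())
k=vision.get_calibration("wrist"); print("cam in tool",T.inv().apply(k["position"]-p).round(4), (T.inv()*R.from_quat([*k["orientation"][1:],k["orientation"][0]])).as_rotvec().round(3))
for s in (-1,1):
  for z in (.025,.006):
   for w in (-.008,.008):
    P=p+T.apply([s*.02,w,z]); print(s,z,w,P.round(3),"wrist",pix("wrist",P),"scene",pix("scene",P))
B=bar(0)-[0,0,.011]
print("bar -y end wrist",pix("wrist",B-uy*.045),"+y",pix("wrist",B+uy*.045))
for d in (.045,-.045): print("scene",pix("scene",B+uy*d))
E
```

```text
[0.46770716 0.30127522 0.15739064] [[-0.999  0.05   0.001]
 [ 0.05   0.999  0.   ]
 [-0.001  0.    -1.   ]]
[ 4.47200807e-01  2.80579531e-01  1.62776735e+00 -2.37011668e-05
  1.23249254e+00 -2.64438927e+00]
cam in tool [ 0.0003 -0.0656 -0.1777] [-0.23  -0.001  0.   ]
-1 0.025 -0.008 [0.487 0.292 0.132] wrist (281.4, 254.5) scene (419.6, 201.7)
-1 0.025 0.008 [0.488 0.308 0.132] wrist (282.0, 281.5) scene (425.7, 200.9)
-1 0.006 -0.008 [0.487 0.292 0.151] wrist (277.9, 264.6) scene (421.0, 196.5)
-1 0.006 0.008 [0.488 0.308 0.151] wrist (278.7, 294.0) scene (427.1, 195.7)
1 0.025 -0.008 [0.447 0.294 0.132] wrist (352.8, 254.5) scene (414.8, 190.4)
1 0.025 0.008 [0.448 0.31  0.132] wrist (352.2, 281.5) scene (420.8, 189.6)
1 0.006 -0.008 [0.447 0.294 0.151] wrist (356.2, 264.6) scene (416.1, 185.1)
1 0.006 0.008 [0.448 0.31  0.151] wrist (355.5, 294.0) scene (422.1, 184.3)
bar -y end wrist (317.4, 190.8) +y (317.4, 352.6)
scene (438.1, 189.6)
scene (403.9, 194.1)
```

The pictures show the fingertips ending about 20 mm short of the stated 25 mm. In the scene view the finger bottom is at (426,196), where I predicted (422,201). The wrist view shows the tips at row 267, where I predicted 254. That explains all three misses. A guarded touch on the lid top (z = 0.118) will confirm it.

```bash
python3 - <<'E'
from h import *
r.move_l(bar(0)+[0,0,.06]); gripper_to(.0,20)
r.move_to((.53,.25,.17),down(Y+np.pi/2))
r.hold(.3)
print(r.move_l((.53,.25,.112),vel=.03,guard=4)); st("touch")
r.move_l((.53,.25,.19))
E
```

```text
Traceback (most recent call last):
plant.PlanningError: the arm cannot take that pose within its joint ranges
```

```bash
python3 - <<'E'
from h import *
Q=down(Y-np.pi/2)
for th in (0,.5,1,1.4): print(th,inverse_kinematics(bar(th)-[0,0,.02],Q) is not None)
r.move_to((.53,.25,.19),Q)
r.move_l((.53,.25,.15)); r.hold(.3)
print(r.move_l((.53,.25,.098),vel=.03,guard=4)); st("touch")
r.move_l((.53,.25,.19))
E
```

```text
0 True
0.5 True
1 True
1.4 True
True
touch t 44.7 tcp [0.53  0.25  0.121] F [-0.4 -0.9  5.9] open 0.0002
```

The touch confirms it: the tips are only 3 mm ahead of the TCP, 22 mm short. I'll correct all heights for that and redo the handle grasp with the other wrist turn.

```bash
sed -i 's/dy=.047,off=.011/dy=.047,off=-.012/' h.py
cat >> h.py <<'E'
NOSE=.003
E
python3 - <<'E'
from h import *
Q=down(Y-np.pi/2)
gripper_to(.04)
r.move_to(bar(0)+[0,0,.06],Q)
print(r.move_l(bar(0),vel=.08,guard=8)); st("down")
gripper_to(0.0,30); st("grip")
assert telemetry.current_opening()>.006
for th in np.linspace(.1,1.42,14):
    s=r.move_l(bar(th),vel=.08,guard=30)
    if s: print("STOP",th); st(); break
    st(round(th,2))
marks("scene","lid_handle","lid_edge","hasp_tab",name="open",n=2)
E
```

```text
False
down t 47.4 tcp [0.468 0.301 0.134] F [ 1.3 -0.8  0.4] open 0.0404
grip t 48.0 tcp [0.47  0.301 0.134] F [ 5.6 -1.5 -2. ] open 0.0089
0.1 t 48.3 tcp [0.474 0.301 0.15 ] F [ 5.4 -0.7 -2.4] open 0.0086
0.2 t 48.7 tcp [0.479 0.301 0.164] F [ 6.5  0.4 -4.3] open 0.0093
0.3 t 49.0 tcp [0.486 0.3   0.178] F [ 5.4  0.6 -2.9] open 0.0088
0.4 t 49.4 tcp [0.495 0.3   0.192] F [ 5.4  0.9 -4.3] open 0.0089
0.51 t 49.7 tcp [0.504 0.3   0.204] F [ 3.9  1.8 -4. ] open 0.0086
0.61 t 50.1 tcp [0.515 0.299 0.216] F [-0.2  3.2 -1.8] open 0.0092
0.71 t 50.4 tcp [0.527 0.299 0.227] F [-3.9  1.5  3.8] open 0.0089
0.81 t 50.8 tcp [0.54  0.298 0.237] F [-6.2  2.   6.6] open 0.0088
0.91 t 51.1 tcp [0.555 0.297 0.245] F [-6.1  1.5  8.5] open 0.0086
1.01 t 51.5 tcp [0.571 0.296 0.251] F [-5.   1.3  8.5] open 0.0089
1.12 t 51.8 tcp [0.587 0.295 0.256] F [-3.   1.9  8.2] open 0.009
1.22 t 52.2 tcp [0.604 0.295 0.258] F [-1.9  1.9  7. ] open 0.0089
1.32 t 52.5 tcp [0.62  0.294 0.259] F [0.2 1.3 5. ] open 0.0087
1.42 t 52.9 tcp [0.637 0.293 0.258] F [1.1 1.6 4.2] open 0.0094
scene lid_handle [([0.63, 0.294, 0.27], 0.81)]
scene lid_edge [([0.6, 0.251, 0.306], 0.59)]
scene hasp_tab [([0.375, 0.189, 0.168], 0.7), ([0.6, 0.251, 0.306], 0.39)]
```

View pics/open.png

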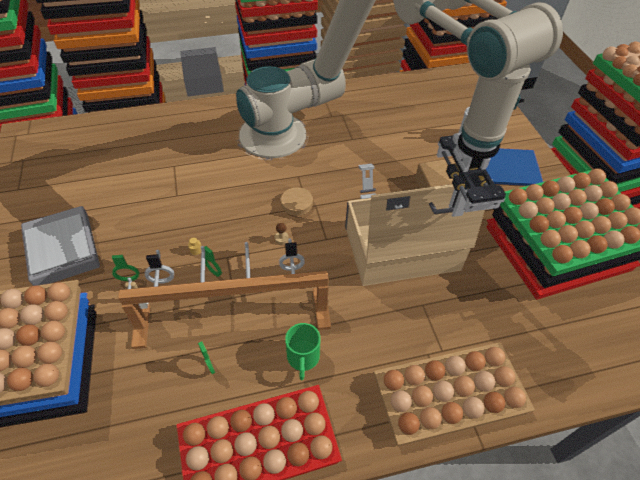

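The lid is upright, with its edge at scene (425,190) and about 1.44 rad by the marks, and the hasp is still forward. Next I release it and go to the near gauge.

```bash
cat >> h.py <<'E'
YR=-.112; rx=np.array([np.cos(YR),np.sin(YR),0])
E
python3 - <<'E'
from h import *
gripper_to(.016); p=telemetry.current_ee_pos(); r.move_l(p+[0.001,0,.1],vel=.12); st()
gripper_to(.05)
r.move_to((.45,.10,.36),down(YR))
r.move_to((.54,-.05,.33),down(YR))
marks("wrist","gauge0_grip","gauge1_grip","gauge2_grip","gauge3_grip","rack",name="w6")
marks("scene","lid_edge","hasp_tab","weight_center",n=1); st()
E
```

```text
t 54.4 tcp [0.635 0.292 0.355] F [ 0.1  0.3 -0.9] open 0.0158
wrist gauge0_grip []
wrist gauge1_grip [([0.426, -0.049, -0.002], 0.68)]
wrist gauge2_grip [([0.585, -0.059, 0.168], 0.57)]
wrist gauge3_grip [([0.493, -0.241, 0.084], 0.7)]
wrist rack [([0.573, -0.207, -0.0], 0.57)]
scene lid_edge [([0.598, 0.253, 0.307], 0.84)]
scene hasp_tab [([0.374, 0.186, 0.167], 0.66)]
scene weight_center [([0.363, -0.293, 0.017], 0.76)]
 t 57.9 tcp [ 0.54 -0.05  0.33] F [-0.   1.  -0.8] open 0.0498
```

View pics/w6.png

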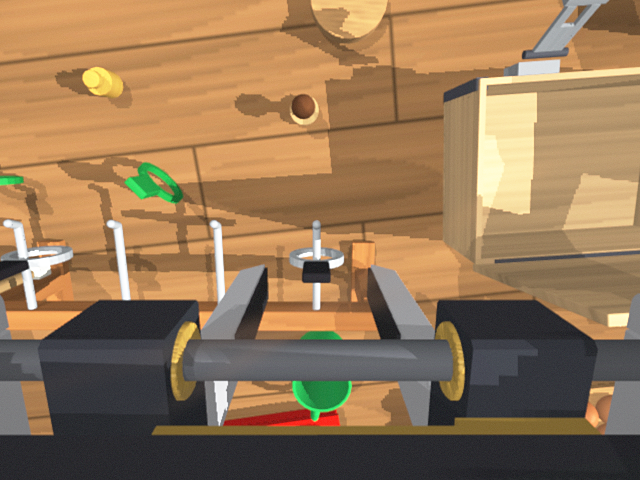

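The near gauge's black grip is at wrist (316,270), on its peg and nearly centred. The weight has been knocked to about (0.363, -0.293), seen at (102,82). Now I'll grasp the near gauge.

```bash
cat >> h.py <<'E'
def fetch_gauge(g, drop, low):
    """g: grip centre on the peg, drop: xy in case, low: distance grip centre to ring end"""
    g=np.array(g); c=g-[0,0,.012]
    gripper_to(.05,30)
    r.move_to(c+[0,0,.07],down(YR))
    print("guard",r.move_l(c,vel=.08,guard=8)); st("at gauge")
    gripper_to(.0,30); st("grip")
    if telemetry.current_opening()<.015: print("MISSED"); return
    print("lift",r.move_l(c+[0,0,.023],vel=.06,guard=15))
    print("out",r.move_l(c-rx*.085+[0,0,.023],vel=.08,guard=15)); st("out")
    r.move_l(c-rx*.085+[0,0,.14],vel=.15); st("up")
    marks("scene","gauge2_grip","gauge3_grip",n=3)
    r.move_to((drop[0]-.02,drop[1]-.08,.32),down(Y))
    r.move_to((drop[0],drop[1],.30),down(Y)); st("over case")
    z=.006+low+.004-.012
    print("lower",r.move_l((drop[0],drop[1],z),vel=.1,guard=8)); st("low")
    gripper_to(.05); r.hold(.3); r.move_l((drop[0],drop[1],.30),vel=.15)
    marks("top","gauge2_grip","gauge3_grip","lid_edge","weight_center",n=4); st("done")
E
python3 - <<'E'
from h import *
fetch_gauge((.585,-.055,.167),(.487,.32),.078)
E
```

```text
guard False
at gauge t 59.7 tcp [ 0.585 -0.055  0.156] F [-0.5 -1.  -0.4] open 0.0498
grip t 60.2 tcp [ 0.585 -0.055  0.155] F [-0.9  0.3  0.8] open 0.0255
lift False
out False
out t 61.9 tcp [ 0.501 -0.046  0.178] F [ 0.1  0.2 -0.8] open 0.0256
up t 62.9 tcp [ 0.5   -0.045  0.294] F [ 0.1 -0.1 -1.4] open 0.0262
scene gauge2_grip [([0.499, -0.045, 0.306], 0.79)]
scene gauge3_grip [([0.552, -0.358, 0.164], 0.82), ([0.46, -0.454, 0.08], 0.73), ([0.745, -0.277, 0.083], 0.63)]
over case t 64.6 tcp [0.488 0.319 0.299] F [ 0.7 -0.2 -1.7] open 0.0258
lower False
low t 67.0 tcp [0.487 0.32  0.076] F [-0.9 -0.6 -1.4] open 0.0258
top gauge2_grip []
top gauge3_grip [([0.489, -0.238, 0.079], 0.64), ([0.553, -0.352, 0.165], 0.62), ([0.746, -0.276, 0.089], 0.5), ([0.467, -0.452, 0.081], 0.47)]
top lid_edge [([0.596, 0.251, 0.304], 0.67)]
top weight_center [([0.362, -0.293, 0.016], 0.65)]
done t 69.7 tcp [0.487 0.32  0.3  ] F [-0.7 -0.9 -0.4] open 0.0497
```

```bash
sed -i 's/gripper_to(.05,30)$/gripper_to(.042,30)/' h.py; python3 - <<'E'
from h import *
r.move_to((.45,.05,.36),down(YR)); r.move_to((.50,-.345,.33),down(YR))
im=vision.snapshot("wrist"); cv2.imwrite("pics/w7.png",im[:,:,::-1])
d=[x for t in("gauge3_grip","gauge2_grip") for x in models.mark_of(t,"wrist")]
for x in d: print(np.round(x["at"],3),round(x["score"],2))
c=[x["at"] for x in d if np.linalg.norm(np.array(x["at"])-[.551,-.356,.165])<.02]
g=np.mean([[.551,-.3555,.165]]+c[:1],0); print(g)
fetch_gauge(g,(.487,.235),.082)
E
```

```text
[ 0.495 -0.24   0.087] 0.85
[ 0.466 -0.445  0.085] 0.8
[ 0.552 -0.352  0.166] 0.74
[ 0.746 -0.277  0.082] 0.58
[ 0.55165 -0.35385  0.16545]
guard False
at gauge t 74.4 tcp [ 0.552 -0.354  0.154] F [ 1.  -0.1  0.1] open 0.0418
grip t 74.8 tcp [ 0.552 -0.354  0.154] F [-0.1 -0.4  2.1] open 0.0259
lift False
out False
out t 76.5 tcp [ 0.468 -0.345  0.176] F [-0.1  0.2 -0.9] open 0.026
up t 77.5 tcp [ 0.467 -0.344  0.292] F [-0.9 -0.3 -1. ] open 0.0256
scene gauge2_grip []
scene gauge3_grip [([0.464, -0.453, 0.079], 0.85), ([0.492, -0.238, 0.082], 0.68), ([0.748, -0.279, 0.081], 0.66)]
over case t 79.9 tcp [0.487 0.235 0.299] F [-1.1 -0.7 -0.4] open 0.0261
lower False
low t 82.2 tcp [0.487 0.235 0.08 ] F [ 0.1  0.  -0.6] open 0.0259
top gauge2_grip []
top gauge3_grip [([0.335, 0.445, 0.002], 0.74), ([0.491, -0.242, 0.08], 0.61), ([0.745, -0.278, 0.085], 0.59), ([0.469, -0.453, 0.084], 0.51)]
top lid_edge [([0.597, 0.253, 0.302], 0.9)]
top weight_center [([0.364, -0.294, 0.016], 0.54)]
done t 85.0 tcp [0.487 0.235 0.3  ] F [ 0.5  0.  -0.8] open 0.05
```

```bash
python3 - <<'E'
from h import *
r.move_l((.48,.24,.38)); marks("wrist","gauge2_grip","gauge3_grip","gauge0_grip","gauge1_grip",name="w8")
E
```

```text
wrist gauge2_grip [([0.489, 0.318, 0.086], 0.88)]
wrist gauge3_grip [([0.487, 0.233, 0.086], 0.71)]
wrist gauge0_grip [([0.527, 0.254, 0.0], 0.16)]
wrist gauge1_grip []
```

View pics/w8.png

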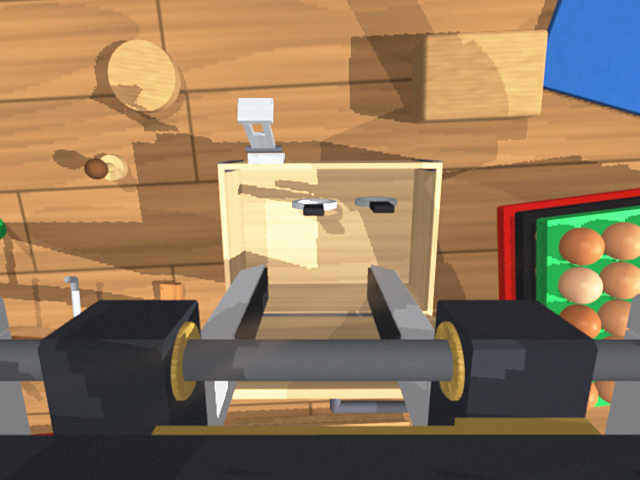

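Both gauges stand upright inside the case, grips at (313,210) and (382,206) with their centres at z 0.086, below the rim. Now the weight.

```bash
python3 - <<'E'
from h import *
W=-.6
gripper_to(.06,20)
r.move_to((.40,-.02,.36),down(-.3))
a=np.array([np.cos(W),np.sin(W)])
r.move_to((*(np.array([.363,-.293])-.04*a),.22),down(W))
im=vision.snapshot("wrist"); m=models.mark_of("weight_center","wrist"); print(m[:2])
c=[x["at"] for x in m if np.linalg.norm(np.array(x["at"])[:2]-[.363,-.293])<.03]
marks("scene","weight_center",n=1)
w=np.mean([[.363,-.293,0]]+c[:1]*2,0); print(w)
r.move_to((w[0],w[1],.10),down(W))
print(r.move_l((w[0],w[1],.014),vel=.08,guard=6)); st("at")
gripper_to(.0,25); st("grip")
r.move_l((w[0],w[1],.25),vel=.15); st("up")
marks("scene","weight_center",n=1)
if telemetry.current_opening()>.025:
    r.move_to((.45,.05,.32),down(-.3)); r.move_to((.545,.18,.26),down(Y)); st("over")
    print(r.move_l((.545,.18,.045),vel=.1,guard=8)); st("low")
    gripper_to(.045); r.hold(.3); r.move_l((.545,.18,.30)); r.move_l((.48,.24,.38))
    marks("wrist","gauge2_grip","gauge3_grip","weight_center","hasp_tab",name="w9",n=2); st()
E
```

```text
[{'at': [0.3684, -0.2931, 0.0131], 'score': 0.68}]
scene weight_center [([0.368, -0.293, 0.018], 0.53)]
[ 0.3666     -0.29306667  0.00873333]
False
at t 90.5 tcp [ 0.367 -0.293  0.014] F [ 0.2 -0.2  0.7] open 0.0599
grip t 91.0 tcp [ 0.367 -0.293  0.014] F [-0.1  0.9  1.8] open 0.0313
up t 92.8 tcp [ 0.366 -0.293  0.249] F [-0.1  0.  -1.4] open 0.0313
scene weight_center [([0.365, -0.293, 0.257], 0.49)]
over t 95.0 tcp [0.545 0.179 0.26 ] F [-0.4 -0.5 -1.9] open 0.0314
False
low t 97.2 tcp [0.545 0.18  0.045] F [-0.8  0.2 -2.1] open 0.0316
wrist gauge2_grip [([0.487, 0.322, 0.088], 0.8)]
wrist gauge3_grip [([0.486, 0.234, 0.086], 0.7), ([0.525, 0.254, -0.0], 0.46)]
wrist weight_center []
wrist hasp_tab [([0.373, 0.182, 0.168], 0.84)]
 t 101.0 tcp [0.48  0.24  0.379] F [ 0.8 -0.5  1.5] open 0.0448
```

```bash
python3 - <<'E'
from h import *
r.move_l((.53,.26,.42)); marks("wrist","weight_center",n=2,name="w10a"); r.move_l((.56,.2,.42)); marks("wrist","weight_center",n=2,name="w10");marks("top","weight_center",n=2); marks("scene","weight_center",n=2)
E
```

```text
wrist weight_center [([0.546, 0.18, 0.021], 0.86)]
wrist weight_center [([0.546, 0.181, 0.023], 0.76), ([0.528, 0.256, 0.002], 0.48)]
top weight_center [([0.542, 0.18, 0.022], 0.64)]
scene weight_center []
```

View pics/w10.png

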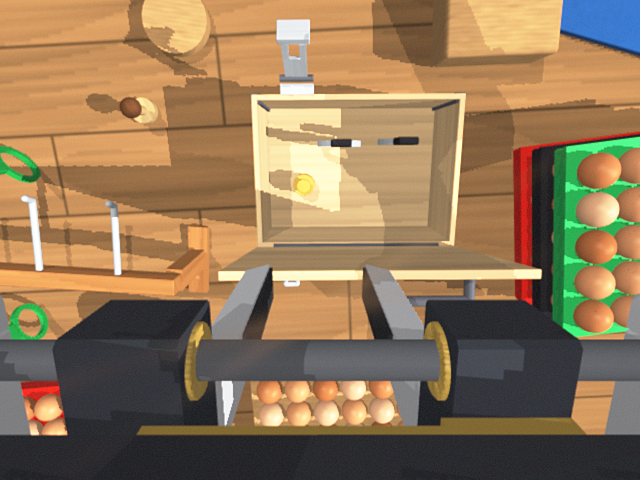

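The weight is at (305,185) in the case, with both gauges upright at (345,143) and (400,141). The lid stands behind them and the hasp is forward. Next I regrip the handle and shut the lid.

```bash
python3 - <<'E'
from h import *
Q=down(Y-np.pi/2)
gripper_to(.018,30)
t0=1.42; p=bar(t0)
r.move_to(p+[0,0,.12],Q)
print(r.move_l(p,vel=.07,guard=6)); st("at")
gripper_to(0,30); st("grip")
if telemetry.current_opening()>.006:
    for th in np.linspace(1.32,.1,14):
        if r.move_l(bar(th),vel=.08,guard=30): print("STOP",th); break
    st(); 
    for th in (.05,.0,-.02):
        if r.move_l(bar(th),vel=.04,guard=15): print("contact",th); break
    st("shut?")
    marks("scene","lid_edge","lid_handle","hasp_tab",n=1,name="s11"); marks("top","lid_edge","lid_handle",n=1)
E
```

```text
False
at t 106.6 tcp [0.635 0.293 0.257] F [-0.3 -0.3 -0.1] open 0.0179
grip t 106.9 tcp [0.635 0.293 0.257] F [ 1.6 -0.2  1.1] open 0.0088
 t 111.6 tcp [0.473 0.301 0.148] F [ 7.7  2.7 -5.4] open 0.0088
contact 0.0
shut? t 112.2 tcp [0.47  0.301 0.136] F [ 0.4 -0.9  2.7] open 0.0089
scene lid_edge [([0.428, 0.262, 0.115], 0.78)]
scene lid_handle [([0.467, 0.301, 0.147], 0.87)]
scene hasp_tab [([0.376, 0.186, 0.173], 0.71)]
top lid_edge [([0.428, 0.258, 0.113], 0.73)]
top lid_handle [([0.471, 0.301, 0.145], 0.64)]
```

Lid marks match the shut values. I'll release, press the lid lightly to make sure, then swing the hasp back down with closed fingers from the front.

```bash
python3 - <<'E'
from h import *
Q=down(Y)
gripper_to(.03); p=telemetry.current_ee_pos(); r.move_l(p+[0,0,.08]); gripper_to(0,20)
r.move_to((.46,.235,.17),Q); r.hold(.3)
print("press",r.move_l((.46,.235,.108),vel=.03,guard=14)); st("lid"); r.move_l((.46,.235,.22))
marks("scene","lid_edge","hasp_tab",n=1)
# go round in front of the hasp
a=PIN-ux*.075
r.move_to((a[0],a[1],.26),Q)
print(r.move_l((a[0],a[1],.158),vel=.1,guard=8))
for d in (-.05,-.035,-.02,-.005,.010,.016):
    q=PIN+ux*d; print(d,r.move_l((q[0],q[1],.160),vel=.06,guard=12)); marks("scene","hasp_tab",n=1)
st()
E
```

```text
press True
lid t 117.7 tcp [0.46  0.235 0.121] F [-0.9 -0.4  5.7] open 0.0004
scene lid_edge [([0.43, 0.26, 0.115], 0.97)]
scene hasp_tab [([0.375, 0.187, 0.171], 0.69)]
False
-0.05 False
scene hasp_tab [([0.39, 0.186, 0.178], 0.86)]
-0.035 False
scene hasp_tab [([0.4, 0.185, 0.181], 0.84)]
-0.02 False
scene hasp_tab [([0.769, -0.077, 0.003], 0.69)]
-0.005 False
scene hasp_tab [([0.434, 0.185, 0.18], 0.72)]
0.01 False
scene hasp_tab [([0.448, 0.182, 0.172], 0.65)]
0.016 False
scene hasp_tab [([0.45, 0.184, 0.169], 0.7)]
 t 123.4 tcp [0.429 0.182 0.16 ] F [ 0.7  1.2 -0.3] open 0.0008
```

```bash
python3 - <<'E'
from h import *
Q=down(Y)
p=telemetry.current_ee_pos(); r.move_l(p+[0,0,.06])
q=PIN+ux*.045; r.move_l((q[0],q[1],.22)); r.hold(.2)
print("press1",r.move_l((q[0],q[1],.130),vel=.06,guard=10)); st(); marks("scene","hasp_tab",n=1)
r.move_l((q[0],q[1],.20))
q=PIN+ux*.058; r.move_l((q[0],q[1],.20)); r.hold(.2)
print("press2",r.move_l((q[0],q[1],.135),vel=.04,guard=10)); st()
r.move_l((q[0],q[1],.25)); r.move_l((.38,.22,.34))
marks("wrist","hasp_tab","lid_edge","lid_handle",n=1,name="w12"); marks("scene","hasp_tab","lid_edge",n=1); marks("top","hasp_tab","lid_edge",n=1); st()
E
```

```text
press1 True
 t 125.4 tcp [0.461 0.18  0.176] F [ 1.8 -0.9  2. ] open 0.0005
scene hasp_tab [([0.455, 0.18, 0.163], 0.6)]
press2 True
 t 127.3 tcp [0.477 0.179 0.153] F [ 3.  -0.9  1.1] open 0.0006
wrist hasp_tab [([0.459, 0.179, 0.158], 0.82)]
wrist lid_edge [([0.427, 0.255, 0.11], 0.77)]
wrist lid_handle [([0.468, 0.3, 0.144], 0.76)]
scene hasp_tab [([0.461, 0.181, 0.161], 0.46)]
scene lid_edge [([0.429, 0.262, 0.12], 0.66)]
top hasp_tab [([0.457, 0.181, 0.162], 0.62)]
top lid_edge [([0.62, 0.247, 0.111], 0.72)]
 t 129.7 tcp [0.38 0.22 0.34] F [-1.  -0.2  0.9] open 0.0003
```

View pics/w12.png

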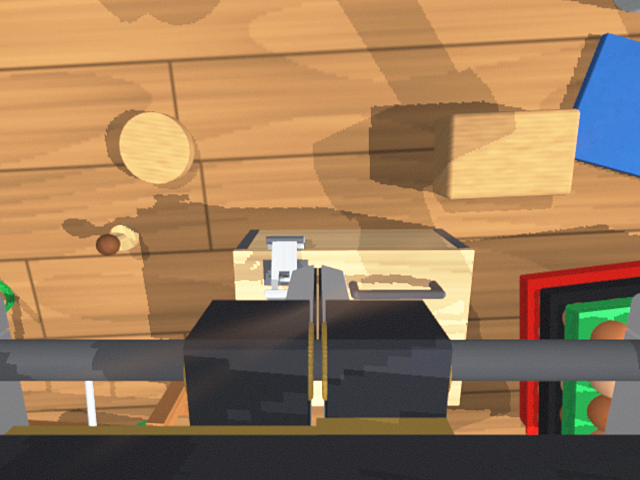

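The hasp is only part-way down, at about 0.54 rad with the tab at (283,285), because pressing straight down binds on friction. I'll follow the arc down with the fingertips on top of the tab instead.

```bash
python3 - <<'E'
from h import *
Q=down(Y)
def P(a): return PIN+.0654*(np.cos(a)*ux+np.sin(a)*uz)+[0,0,NOSE-.001]
p=telemetry.current_ee_pos(); r.move_l(P(.95)+[0,0,.08],rot=Q); r.hold(.2)
print(r.move_l(P(.95),vel=.05,guard=8))
for a in np.linspace(.88,.34,10):
    print(round(a,2),r.move_l(P(a),vel=.05,guard=14))
st(); q=telemetry.current_ee_pos(); r.hold(.2)
print("press",r.move_l(q-[0,0,.008],vel=.03,guard=10)); st()
marks("scene","hasp_tab",n=1)
r.move_l(P(.34)+[0,0,.1]); r.move_l((.36,.30,.36))
marks("wrist","hasp_tab",n=1); marks("scene","hasp_tab","lid_edge",n=1,name="s13"); marks("top","hasp_tab",n=1); st()
im=cv2.imread("pics/s13.png"); cv2.imwrite("pics/s13c.png",cv2.resize(im[150:290,320:480],(640,560)))
E
```

```text
False
0.88 False
0.82 False
0.76 False
0.7 False
0.64 False
0.58 False
0.52 False
0.46 False
0.4 False
0.34 False
 t 135.1 tcp [0.473 0.18  0.147] F [-5.  -0.6 13.4] open 0.0008
press True
 t 135.5 tcp [0.473 0.18  0.147] F [-3.7 -1.  12.9] open 0.0005
scene hasp_tab [([0.472, 0.18, 0.135], 0.66)]
wrist hasp_tab [([0.473, 0.178, 0.131], 0.69)]
scene hasp_tab [([0.471, 0.179, 0.135], 0.51)]
scene lid_edge [([0.43, 0.26, 0.116], 0.72)]
top hasp_tab [([0.41, 0.181, 0.123], 0.67)]
 t 138.2 tcp [0.36 0.3  0.36] F [0.4 0.6 0.4] open 0.0007
```

View pics/s13c.png

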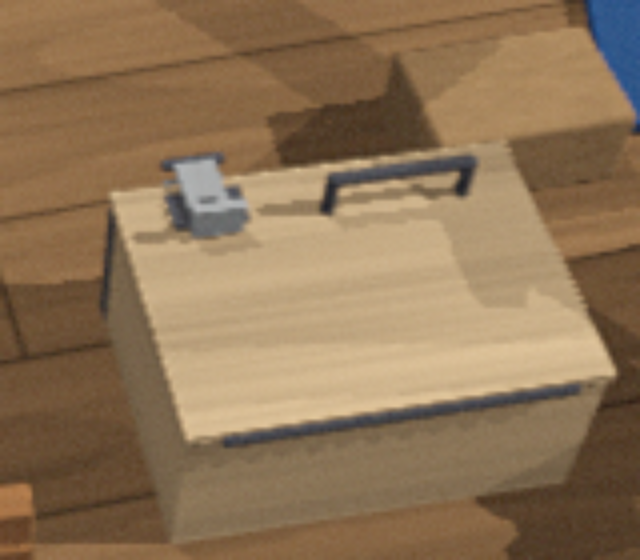

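```bash
python3 - <<'E'
from h import *
marks("top","mug","carton","stamp",n=1); r.hold(.5); st(); r.sign_off()
E
```

```text
top mug [([0.766, -0.066, -0.004], 0.69)]
top carton [([0.336, 0.449, 0.0], 0.48)]
top stamp []
 t 138.9 tcp [0.36 0.3  0.36] F [-0.1 -0.3  0.6] open 0.0004
the job is handed in; nothing more can be done
```

I swung the hasp back and raised the lid, put both gauges on the rack and the brass weight into the case, shut the lid, then closed the hasp. I handed the job in at 139 s of 210; the sign-off gives no verdict.

**Last checks**
- **Hasp:** the tab read z 0.131–0.135, the same as when it was fastened at the start. A press on it stopped at the flat height, to about 1 mm.
- **Lid:** a touch near its front stopped at the same height as with the lid shut at the start.
- **Contents:** just before the lid was shut, both gauges stood in the case with grip centres at z about 0.086, and the weight was on the floor. I could not see inside after that.
- **Mug and carton:** both read where they were at the start.
- **Stamp:** the final top picture did not detect it, so its position has no mark reading at the end. It was standing in view in the last wrist picture, and the arm did not go near it.
- **Disagreeing reading:** the final top mark for the hasp tab was (0.41, 0.18, 0.12), which is the hinge pin. I treated it as a false detection because the wrist and scene pictures agreed.

**What went wrong on the way**
- **Fingertips:** they ended about 3 mm ahead of the TCP, not the stated 25 mm. This cost a slipped hasp pinch, a missed push and an empty grip on the handle before I corrected for it.
- **Hasp closing:** pressing straight down stuck at about 0.54 rad, so I followed the arc down instead.
- **Weight:** it was knocked about 5 cm aside during the run, and I found it again before picking it up.

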